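Touch off the die block and set the punch in it

ROBOT

A 6-joint arm with a two-finger parallel gripper is mounted at the origin on the work surface. World frame = base frame: x ahead of the robot, y to its left, z up, the work surface at z = 0. Lengths are in mm, angles in rad, forces in N, time in s.
With the tool pointing down it reaches from about 275 to 825 mm from the base axis. Payload 5.2 kg.
Tool frame: the origin (TCP) lies at the very end of the fingers, on their centre line; the grasp point (between the pads) lies 19 mm behind it; z points along the fingers, y is the line along which they close (so a half turn about z gives the same grasp; the last joint's range is limited). The gripper opens to 93 mm and grips with 3 to 60 N. Pads are 15 mm wide; open, the fingers measure 128 mm over their backs; the gripper's body (75 mm by 188 mm) begins 65 mm behind the grasp point.
Start: joints at [-1.417, 0.259, 1.535, -0, 1.348, -0.203], TCP at [192.123, -515.358, 218.653] pointing down, gripper open.
Joint ranges: [-3.14, 3.14], [-0.91, 2.08], [0.19, 2.58], [-1.22, 4.36], [0.22, 2.71], [-3.12, 3.12]. Speed limits (rad/s): [2.57, 2.57, 3.14, 3.14, 3.14, 3.14].

INTERFACE

Orientations are given as [roll, pitch, yaw] about the fixed x, y, z axes, in that order (R = Rz(yaw) Ry(pitch) Rx(roll)).
In Python, from bench import robot gives the robot as it stands. The module is installed in compiled form; this text tells all that it offers. Calls block until the motion is done:
- robot.move_ptp(position, orientation): joint-space move of the TCP to a pose.
- robot.move_linear(position, ori=None, speed=150, f_stop=None): straight line of the TCP; ori=None keeps the orientation; speed is the mean speed in mm/s. With f_stop (N) it stops when the force on the tool has changed by that much, and returns True; else False.
- robot.move_j(angles): joint-space move.
- robot.move_gripper(opening): opening from 0.0 (shut) to 1.0 (fully open); the grip force is fixed at half the most; returns when the fingers have stopped.
- robot.sleep(seconds).
- robot.inverse_kinematics(position, orientation): joint angles nearest the present ones, or None.
- robot.get_image(name): name is "scene" or "top" or "wrist"; returns a dict with "img" (480x640x3 uint8, blue, green, red), "fovy" (degrees; the focal length in pixels is half the picture's height over the tangent of half this angle, whatever the lens; pixels are square), "cx", "cy" (the principal point, pixels), "eye" and "orientation" of the camera in the world. Camera axes: x right, y down, z forward; pixel columns grow to the right and rows downward; lengths in mm; the calibration is good to about 2 mm. The wrist camera is an equidistant fisheye: a pixel r from the principal point sees the ray r / f radians off the axis. A picture is of the moment at which its call begins. There is no depth.
A pose or a line that the arm cannot do raises robot.MotionError and nothing moves.
- robot.hand_in(): hands the job in; it is judged then, once.
Readings, each from a call of its own:
- robot.current_t(): time.
- robot.current_qpos(): joint angles.
- robot.current_joint_vel(): joint speeds.
- robot.current_joint_efforts(): joint torques, N m.
- robot.current_tcp_pos(): TCP position.
- robot.current_eef_rot(): TCP orientation.
- robot.current_contact_force(): force on the tool from outside, world axes, zero at the start.
- robot.current_ft_torque(): the same for the moment, N m.
- robot.current_gripper_width(): opening from 0.0 (shut) to 1.0 (fully open).
- robot.current_finger_force(): force on a finger pad.
Only numpy, scipy, OpenCV 4.12 (cv2) and the standard library are available. Lean on these libraries where they do the work, as an engineer would, in place of code of your own. Each camera call takes 0.05 s, during which the arm holds its last target. There are 200 camera calls.

TASK

The die block was not set down exactly on its plate, so locate it by touch: take the thickest punch from the wooden rack and, holding it upright, lightly touch its shank to the three raised pads on the block's sides and stay on each for about half a second: first the left pad on the long side that faces away from the robot, then the right pad on that side, then the pad on the block's left end. Then lower the punch in your grip, without forcing or dropping it, until it is fully home in the block's largest bore, and let go of it, leaving it standing there. Press nowhere harder than a light touch, about 15 N at most, and leave the other things where they are.

Things in the scene. Friction and masses are not known exactly. Their poses are not given: they have to be found in the camera images.
- bed: the fixed dark steel plate under the die block, 120 (its x) by 170 (its y) by 8 mm, with a rubber mat on it whose top is 14 mm over the table; origin at table height under the plate's centre; x axis points roughly away from the robot, y axis to the robot's left (yaw within 0.4 rad)
- block_nominal (a point): a point fixed to the plate, over its centre at the height of the die block's top (54 mm). The steel block (60 in x, 110 in y, 40 mm high) stands on the mat, its own pose unmeasured: its centre is off by up to 7 mm in the plate's x and in y, and it is turned up to 0.08 rad from the plate. The rubber lets it give 1 mm sideways per 6 N and it springs back; downward it is rigid
- pad1_nominal (a point): fixed to the plate: where the middle of the face of the far side's left pad would be if the block lay exactly true. The pads stand 4 mm proud of the block's sides, are 30 mm wide and span heights 24 to 48 mm. In the block's own frame (origin its centre, axes as the plate's) this face is at x = +34, y = +36 mm; it faces +x
- pad2_nominal (a point): the same for the far side's right pad: its face is at x = +34, y = -36 mm in the block's own frame; it faces +x
- pad3_nominal (a point): the same for the pad on the block's left end: its face is at y = +59 mm, x = 0 in the block's own frame; it faces +y
- bore_nominal (a point): fixed to the plate: where the mouth of the largest bore would be if the block lay exactly true. That upright bore is 15.6 mm wide with a 2 mm chamfer, 30 mm deep (floor 24 mm over the table), at x = 0, y = -26 mm in the block's own frame, in its top; two smaller bores (10.6 and 7.6 mm) are at y = +8 and +34
- punch: the thickest punch, steel, 110 mm long: round shank 14 mm wide, 68 mm long, bevelled 2.5 mm at the foot, and a square head 16 mm wide, 42 mm tall, faces square to its x and y; origin at the centre of its foot, z up along it; about 0.17 kg. It starts in the rack's middle hole, its foot 10 mm over the table; home in the largest bore its foot is 24 mm over the table
- rack: fixed wooden punch rack, 180 (its x) by 60 by 40 mm high, three holes 30 mm deep in a row along x; origin under its centre; it may stand on the left or on the right of the plate
- anvil: small fixed anvil, 170 mm long, 75 mm high, on the side of the plate where the rack is not; origin under its centre
- punch_a: thinner punch (9 mm shank, 85 mm long) standing in the rack 62 mm from the thick one, towards the rack's -x end; origin at its foot; leave alone
- punch_b: like punch_a, 62 mm towards the rack's +x end; leave alone
- jar: amber glass jar, 60 mm wide, 85 mm high, standing on the far side; origin under its centre; leave alone
- hammer: hammer lying on the far side, handle along its x axis; leave alone
- dish: shallow aluminium dish, 110 mm wide, 25 mm high; origin under its centre; leave alone
- mandrel: tapered steel ring mandrel lying near the robot, 200 mm long, up to 26 mm thick, origin on the table under its thick end, axis along x; leave alone
- pliers: pliers lying near the robot, 150 mm long, origin at the pivot, jaws towards +x; leave alone
Things that resemble listed ones, but are neither listed nor needed, are in the scene too. Leave any yellow look-alike of the punch alone.

How it is judged (in metres and radians):
On the way, in this order (a step that is already met when the one before it is completed fails the run):
1. the upright held punch rests lightly on the left pad of the block's far side (contact force between punch and block_c0 above 0.8 N and contact force between the fingers and punch above 2 N and angle between punch's own z axis and vertical below 0.15 rad), for 0.2 s.
2. then it rests lightly on the right pad of the far side (contact force between punch and block_c1 above 0.8 N and contact force between the fingers and punch above 2 N and angle between punch's own z axis and vertical below 0.15 rad), for 0.2 s.
3. then it rests lightly on the pad of the block's left end (contact force between punch and block_c2 above 0.8 N and contact force between the fingers and punch above 2 N and angle between punch's own z axis and vertical below 0.15 rad), for 0.2 s.
4. the punch is lowered, still held, to the floor of the largest bore (height (world z) of punch between 0.021 and 0.0275 m and angle between punch's own z axis and vertical below 0.08 rad and contact force between the fingers and punch above 2 N and contact force between punch and block_c3 above 0.2 N), for 0.1 s.
At the end, for the whole second after the job is handed in: the punch stands on the floor of the block's largest bore, its foot 21 to 27.5 mm over the table and its axis within 0.08 rad of upright, released and at rest (height (world z) of punch between 0.021 and 0.0275 m and angle between punch's own z axis and vertical below 0.08 rad and contact force between punch and block_c3 above 0.2 N and contact force between the fingers and punch below 0.1 N and linear speed of punch below 0.01 m/s); the robot touches nothing.
It fails at once if the punch presses on the block or its plate with more than 20 N (contact force between punch and block above 20 N or contact force between punch and bed above 20 N).
It fails at once if the gripper pushes the block with more than 20 N (contact force between the arm and block above 20 N).
It fails at once if a bystander is moved by more than 20 mm (distance of any of punch_a, punch_b, jar, hammer, dish, mandrel, pliers from where it was at the start of the episode above 0.02 m).
It also fails if it takes over 67 s, if anything falls off the work surface, if the arm or the gripper's body presses on something with over 40 N, if the wrist force passes 120 N, or if a joint passes its speed limit or range.

## Working session

There is one attempt and no reset: what is moved stays moved. The work goes in short steps, each a Python script; the robot and the scene stay as the last script left them, time stands still between calls to the robot, and variables do not carry over. Pictures are saved under pics/ and viewed, at most 10 in all, crops included, and the job is handed in when it is done.

```bash
mkdir -p pics
cat > h.py <<'E'
import numpy as np, cv2
from scipy.spatial.transform import Rotation as R
from bench import robot
def cam(n,f=None):
    d=robot.get_image(n)
    if f: cv2.imwrite('pics/'+f,d['img'])
    return d
def ray(d,u,v):
    f=240/np.tan(np.radians(d['fovy'])/2)
    a,b=(u-d['cx']),(v-d['cy'])
    if d.get('fish'):
        r=np.hypot(a,b); t=r/f; c=np.array([np.sin(t)*a/r,np.sin(t)*b/r,np.cos(t)])
    else: c=np.array([a/f,b/f,1])
    return R.from_euler('xyz',d['orientation']).as_matrix()@c
def onz(d,u,v,z):
    r=ray(d,u,v); e=np.array(d['eye']); return e+r*(z-e[2])/r[2]
def pix(d,p):
    c=R.from_euler('xyz',d['orientation']).as_matrix().T@(np.array(p)-np.array(d['eye']))
    f=240/np.tan(np.radians(d['fovy'])/2)
    if d.get('fish'):
        r=np.hypot(c[0],c[1]); t=np.arctan2(r,c[2]); return d['cx']+f*t*c[0]/r, d['cy']+f*t*c[1]/r
    return d['cx']+f*c[0]/c[2], d['cy']+f*c[1]/c[2]
E
python3 - <<'E'
from h import *
for n in ('scene','top'):
    d=cam(n,n+'0.png'); print(n,{k:v for k,v in d.items() if k!='img'})
print(robot.current_t(),robot.current_eef_rot())
E
```

```text
scene {'fovy': 45.22389943095169, 'cx': 323.4430715327699, 'cy': 243.57081061275136, 'eye': array([1254.61148224, -329.80591592,  850.25242985]), 'orientation': array([-2.37390473, -0.00409119,  1.12738556])}
top {'fovy': 51.10840523297145, 'cx': 323.2987351848577, 'cy': 241.46363547235865, 'eye': array([ 469.84949006,  -11.5643849 , 1218.51195152]), 'orientation': array([-3.04820606,  0.02814302, -1.5634763 ])}
0.1 [-3.13998190e+00 -3.27444293e-04  3.56808193e-01]
```

View pics/top0.png

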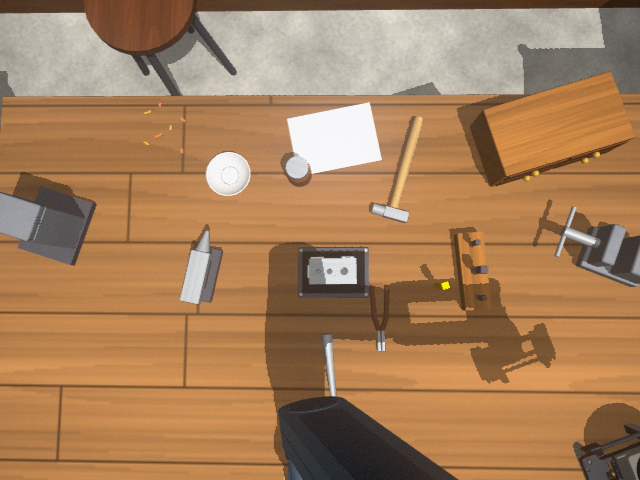

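View pics/scene0.png

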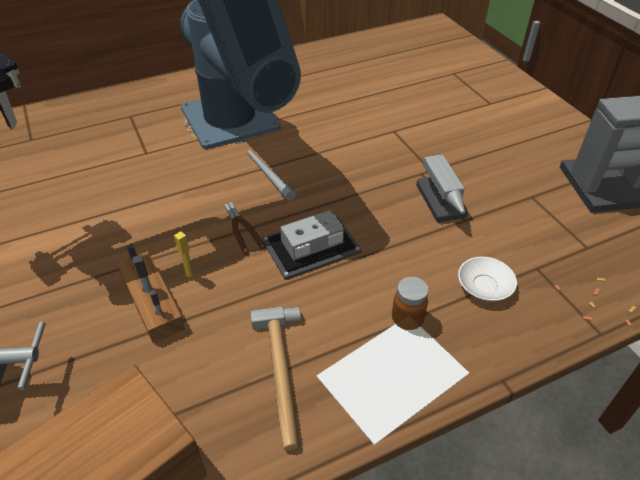

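Top view: bed at about (333,272), rack on the right at about (472,270) holding dark punches at (476,242), (480,269), (484,296); the yellow look-alike stands alone at (445,286). In the scene view the punches in the rack are at (133,255), (143,272), (155,300). The middle one is the thick punch (middle hole). I'll confirm that in an enlarged crop.

Run:
```python
import cv2,numpy as np
a=cv2.imread('pics/top0.png'); b=cv2.imread('pics/scene0.png')
c=cv2.resize(a[225:320,290:500],None,fx=3.8,fy=3.8,interpolation=cv2.INTER_CUBIC)
d=cv2.resize(b[225:345,105:205],None,fx=1.9,fy=1.9,interpolation=cv2.INTER_CUBIC)
e=cv2.resize(b[205:280,255:365],None,fx=3,fy=3,interpolation=cv2.INTER_CUBIC)
o=np.zeros((600,800,3),np.uint8); o[:c.shape[0],:c.shape[1]]=c
y=c.shape[0]+3; o[y:y+d.shape[0],:d.shape[1]]=d; o[y:y+e.shape[0],300:300+e.shape[1]]=e
cv2.imwrite('pics/crop1.png',o)
```

```text
(no output)
```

View pics/crop1.png

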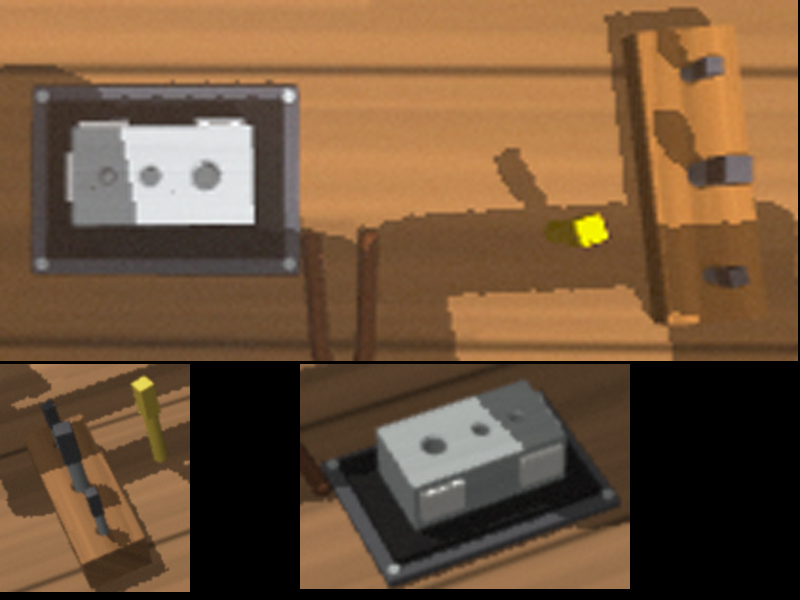

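Crop 1 confirms it. The middle rack punch, head top at crop (740,169) or top (484.7,269.5), clearly has the largest head. The outer ones are thinner, and the yellow one stands outside the rack. Next I measure.

Run:
```python
from h import *
d=cam('top'); s=cam('scene')
c=lambda x,y:(290+x/3.8,225+y/3.8)
P=lambda x,y,z:onz(d,*c(x,y),z)[:2].round(1)
b=np.array([P(*q,8) for q in [(41,97),(289,96),(290,265),(41,264)]]);print('bolts',b.tolist(),b.mean(0),np.linalg.norm(b[0]-b[1]),np.linalg.norm(b[1]-b[2]), 'yaw',np.arctan2(*(b[0]+b[3]-b[1]-b[2])[::-1])-np.pi/2)
k=np.array([P(*q,54) for q in [(72,127),(253,125),(253,224),(72,225)]]);print('block',k.tolist(),k.mean(0),np.linalg.norm(k[0]-k[1]),np.linalg.norm(k[1]-k[2]),'yaw',np.arctan2(*(k[0]+k[3]-k[1]-k[2])[::-1])-np.pi/2)
print('bores',[P(*q,54).tolist() for q in [(206,175),(150,176),(107,177)]])
p=[P(*q,z) for q,z in [((740,169),120),((713,67),95),((740,277),95)]];print('punches',p,np.linalg.norm(p[0]-p[1]),np.linalg.norm(p[0]-p[2]))
# triangulated check with scene: punch head top
print('head top in scene px',pix(s,[*p[0],120]),'yellow',P(592,231,110), 'headcorners',[P(*q,120).tolist() for q in [(723,157),(750,155),(752,183),(724,185)]])
q=p[0]
yaw=0
robot.move_ptp([q[0]-10,q[1],240],[np.pi,0,0.0]) if robot.inverse_kinematics([q[0]-10,q[1],240],[np.pi,0,0.0]) is not None else print('noik')
w=cam('wrist','w1.png'); print({a:b for a,b in w.items() if a!='img'},robot.current_t(),robot.current_qpos())
w['fish']=1; print('pred',pix(w,[*q,120]))
```

```text
bolts [[560.7, 77.7], [562.2, -80.0], [455.4, -80.6], [454.9, 76.5]] [508.3  -1.6] 157.70713363700452 106.80168537996025 yaw 0.006353154674538564
block [[539.0, 55.1], [540.8, -55.5], [480.6, -55.6], [479.2, 54.5]] [ 5.099e+02 -3.750e-01] 110.61464640814975 60.20008305642104 yaw 0.01449830440706168
bores [[510.1, -26.9], [509.3, 7.2], [508.5, 33.4]]
punches [array([ 513.2, -330.5]), array([ 573.9, -323.3]), array([ 451.5, -336.3])] 61.12552658259879 61.97200981088161
head top in scene px (np.float64(136.0848747788043), np.float64(257.88369846062864)) yellow [ 477.4 -248.2] headcorners [[520.0, -321.0], [521.2, -336.3], [505.3, -337.1], [504.0, -321.2]]
{'fovy': 65.70646984690485, 'cx': 322.4355070476492, 'cy': 237.1015147291116, 'eye': array([ 568.37629344, -330.57224834,  406.00373232]), 'orientation': array([ 2.89902157e+00, -5.04898780e-04, -1.57130856e+00])} 1.6083 [-7.68028496e-01  3.40134184e-01  1.36992355e+00 -4.32133875e-04
  1.43171405e+00  8.03974745e-01]
pred (np.float64(322.19502932732587), np.float64(217.77925200543137))
```

View pics/w1.png

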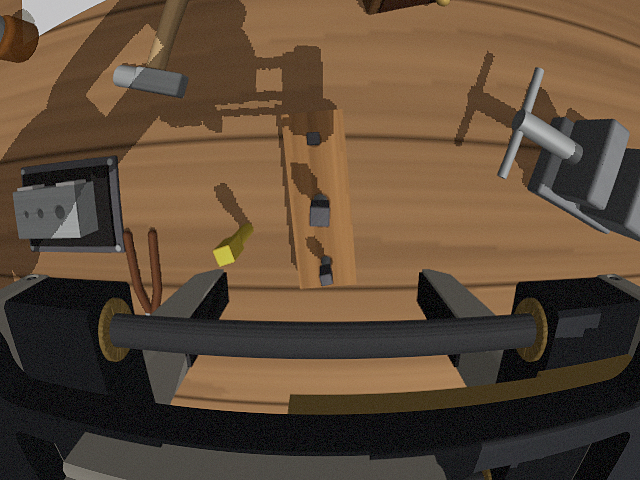

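Wrist view: the middle punch's head top is at about (319,217), against a prediction of (322,218), so the top-view fix is good to about 2 mm. I'll enlarge it for the head's yaw, and measure the head face by mask.

Run:
```python
from h import *
p=np.array([513.2,-329.5])
robot.move_ptp([p[0]-40,p[1],190],[np.pi,0,0.0])
w=cam('wrist','w2.png'); w['fish']=1
u,v=map(int,pix(w,[*p,120])); print(u,v,pix(w,[p[0]+8,p[1]-8,120]))
g=cv2.cvtColor(w['img'],cv2.COLOR_BGR2GRAY); hsv=cv2.cvtColor(w['img'],cv2.COLOR_BGR2HSV)
m=((hsv[...,1]<90)&(g>60)).astype(np.uint8)
n,l,st,_=cv2.connectedComponentsWithStats(m,connectivity=4)
for i in range(1,n):
    x,y,ww,hh,a=st[i]
    if a>60 and abs(x+ww/2-u)<40 and abs(y+hh/2-v)<50:
        c=cv2.findContours((l==i).astype(np.uint8),0,2)[0][0]; r=cv2.minAreaRect(c); bx=cv2.boxPoints(r)
        print(a,r,[onz(w,*q,120)[:2].round(1).tolist() for q in bx],onz(w,*r[0],120).round(1))
cv2.imwrite('pics/crop2.png',cv2.resize(w['img'][v-60:v+60,u-80:u+80],None,fx=5,fy=5,interpolation=cv2.INTER_CUBIC))
```

```text
322 185 (np.float64(335.2328726219082), np.float64(173.09887595255418))
149 ((317.4586486816406, 177.49658203125), (15.612550735473633, 9.88241195678711), 4.763641834259033) [[515.7, -321.0], [522.0, -321.6], [521.1, -331.4], [514.8, -330.9]] [ 518.4 -326.2  120. ]
```

View pics/crop2.png

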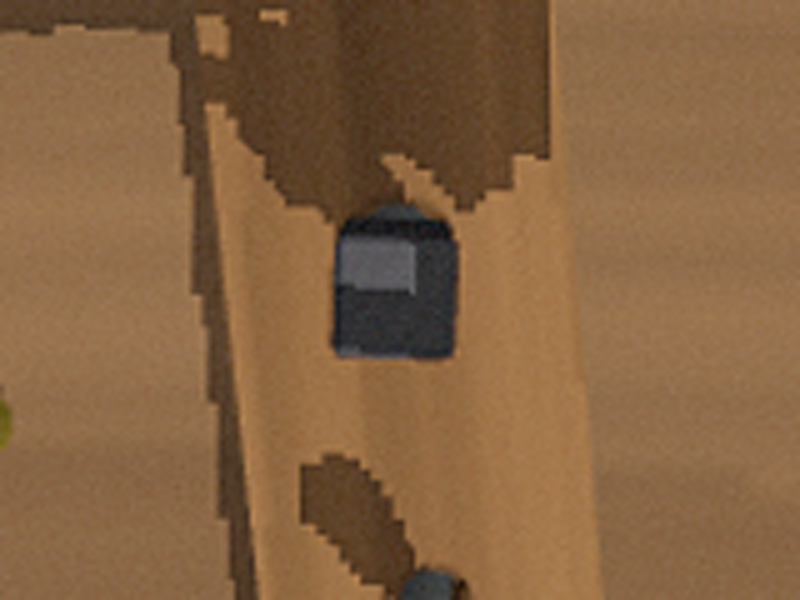

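Crop 2: head top square with corners near crop (340,238) to (455,355), centred at wrist pixel (321,184), about 1 px from the prediction. Its edges are square to the tool at yaw ≈ 0, so I grasp at (513.6,-329.2).

Run:
```python
from h import *
o=[np.pi,0,0.0]
robot.move_gripper(0.5)
robot.move_linear([513.6,-329.2,150],o)
print(robot.current_contact_force())
print('hit',robot.move_linear([513.6,-329.2,82],speed=80,f_stop=8))
robot.move_gripper(0.0)
print(robot.current_gripper_width()*93,robot.current_finger_force(),robot.current_contact_force(),robot.current_ft_torque(),robot.current_tcp_pos())
print('hit',robot.move_linear([513.6,-329.2,122],speed=50,f_stop=12))
print(robot.current_gripper_width()*93,robot.current_finger_force(),robot.current_contact_force())
robot.move_linear([513.6,-329.2,205],speed=120)
robot.sleep(.3)
print([ (robot.current_contact_force().round(2).tolist(),robot.sleep(.05))[0] for _ in range(5)],robot.current_t())
cam('wrist','w3.png')
robot.move_ptp([513,-150,205],o); cam('scene','s3.png'); cam('top','t3.png')
i=cv2.imread('pics/w3.png')[150:430,100:500]; s=cv2.imread('pics/s3.png')[100:380,60:460]
cv2.imwrite('pics/c3.png',np.vstack([i,s]))
```

```text
[-0.40078531 -0.42820047 -0.04739179]
hit False
15.823694078485632 29.9751877784729 [-0.20465846  0.48589334  0.73929827] [ 0.03925998 -0.03023122  0.0349659 ] [ 513.72698935 -329.28419308   82.15819237]
hit False
15.77435774445064 29.974360764026642 [ 0.39692694 -0.04702263 -2.58478854]
[[0.42, 0.32, -1.98], [0.43, -0.53, -1.74], [0.3, -0.55, -1.06], [-0.49, -0.54, -1.75], [-0.14, 0.53, -2.04]] 7.3583
```

View pics/c3.png

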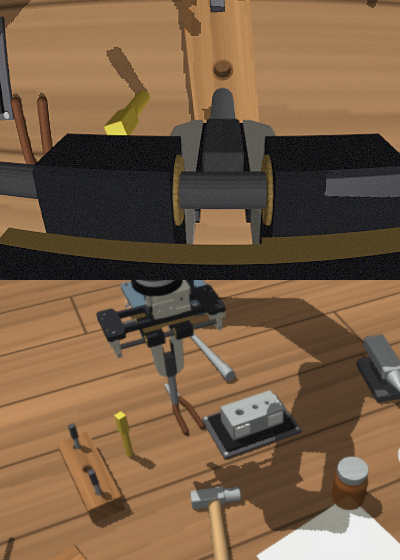

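The wrist and scene views show the punch upright in the fingers, its rack hole empty and the others untouched. Next come the three touches.

```bash
cat >> h.py <<'E'
O=[np.pi,0,0.0]
def F(n=12):
    a=[]
    for _ in range(n): a.append(robot.current_contact_force()); robot.sleep(.02)
    return np.mean(a,0)
def touch(start,d,ax,n=22):
    """creep from start along d (unit world axis) till ~2.5 N, hold, return TCP/force"""
    d=np.array(d,float); start=np.array(start,float)
    robot.sleep(.3); f0=F()
    hit=robot.move_linear(start+d*n,speed=8,f_stop=2.2)
    p=np.array(robot.current_tcp_pos()); cmd=p.copy()
    f=F(8)-f0; print('hit',hit,p.round(2),f.round(2))
    if not hit: return None
    for k in range(8):
        push=-(f@d)
        if 1.8<push<5: break
        cmd=cmd+d*(0.2 if push<=1.8 else -0.2)
        robot.move_linear(cmd,speed=8); f=F(8)-f0
    robot.sleep(.4); f=F(10)-f0; q=np.array(robot.current_tcp_pos())
    print('held',q.round(2),f.round(2),'moment',robot.current_ft_torque().round(3),'t',robot.current_t())
    robot.move_linear(q-d*12,speed=60)
    return q,f
E
python3 - <<'E'
from h import *
robot.move_ptp([575,36,205],O)
robot.move_linear([575,36,96],speed=120,f_stop=10) and print('BUMP')
robot.move_linear([563,36,96],speed=60)
a=touch([563,36,96],[-1,0,0],0)
if a:
    robot.move_linear([563,-36.5,96],speed=100)
    b=touch([563,-36.5,96],[-1,0,0],0)
    np.save('ab.npy',[np.r_[a[0],a[1]],np.r_[b[0],b[1]]])
E
```

```text
hit True [549.95  36.05  95.8 ] [2.22 0.11 1.44]
held [549.38  36.07  95.24] [ 3.74 -0.09  2.4 ] moment [ 3.500e-02 -1.037e+00  1.000e-03] t 13.325
hit True [551.23 -36.53  95.8 ] [ 2.68 -0.34  1.01]
held [550.65 -36.43  95.24] [ 4.56 -0.33  2.53] moment [-0.092 -1.089  0.011] t 17.3333
```

Run:
```python
from h import *
robot.move_linear([572,-36.5,97],speed=100)
robot.move_linear([572,84,97],speed=150)
robot.move_linear([509,84,97],speed=150)
robot.move_linear([509,76,97],speed=60)
robot.sleep(.3); print(robot.current_tcp_pos())
c=touch([509,76,97],[0,-1,0],0)
if c: np.save('c.npy',np.r_[c[0],c[1]])
robot.sleep(.2); print(robot.current_tcp_pos(), robot.current_gripper_width()*93)
cam('scene','s4.png'); w=cam('wrist','w4.png')
i=w['img'][150:430,100:500]; s=cv2.imread('pics/s4.png')[130:330,190:410]
cv2.imwrite('pics/c4.png',np.vstack([i,cv2.resize(s,(400,364),interpolation=cv2.INTER_CUBIC)[:300]]))
```

```text
[509.02548374  76.10371989  96.92591724]
hit True [508.52  66.59  96.48] [0.57 1.51 0.45]
held [508.44  66.22  96.44] [-0.96  2.49 -1.41] moment [0.659 0.218 0.005] t 23.4167
[508.58673094  78.08440767  96.52729783] 16.23444699226366
```

View pics/c4.png

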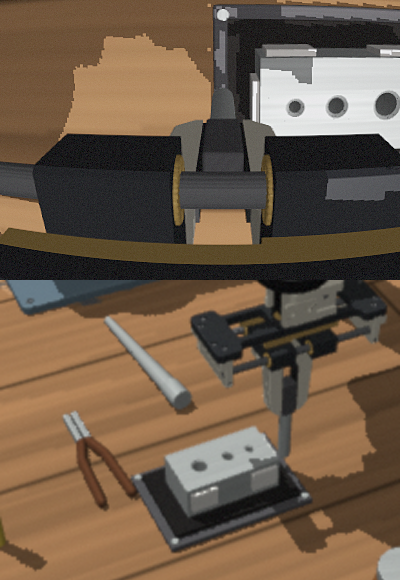

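Wrist and scene show the punch upright beside the left pad, with the three bores at wrist crop (294,107), (337,105) and (386,103). Touches give yaw ≈ 0.0195 and a bore TCP target of about (510.2,-25.3). The camera said (510.1,-26.9), which agrees within calibration. Now I insert.

```bash
cat > ins.py <<'E'
from h import *
a,b=np.load('ab.npy'); c=np.load('c.npy')
p1=a[:2]+[a[3]/6,0]; p2=b[:2]+[b[3]/6,0]; p3=c[:2]+[0,c[4]/6]
th=np.arctan2(p2[0]-p1[0],p1[1]-p2[1]); n=np.array([np.cos(th),np.sin(th)]); m=np.array([-n[1],n[0]])
cen=n*((p1+p2)/2@n-41)+m*(p3@m-66); B=cen-26*m; print(th,cen,B)
robot.move_linear([c[0],78,150],speed=120)
robot.move_linear([*B,150],speed=150)
robot.move_linear([*B,132],speed=60); robot.sleep(.4)
print(robot.current_tcp_pos()); f0=F(15); np.save('f0.npy',f0); np.save('B.npy',B)
h=robot.move_linear([*B,112],speed=12,f_stop=3)
f=F(10)-f0; print('A',h,robot.current_tcp_pos(),f.round(2),robot.current_t())
E
python3 ins.py
```

```text
0.01943046980907614 [509.68595061   0.64268589] [510.19111104 -25.3524062 ]
[510.32604615 -25.40677847 132.21732546]
A False [510.22306666 -25.36174562 112.05502127] [-0.07 -0.41 -0.23] 28.5917
```

Run:
```python
from h import *
B=np.load('B.npy'); f0=np.load('f0.npy')
h=robot.move_linear([*B,100],speed=12,f_stop=3); print(h,robot.current_tcp_pos(),(F(8)-f0).round(2))
if not h:
    h=robot.move_linear([*B,93],speed=3,f_stop=2.5)
    print(h,robot.current_tcp_pos(),(F(10)-f0).round(2)); robot.sleep(.3)
    print(robot.current_tcp_pos(),(F(10)-f0).round(2),robot.current_t())
```

```text
False [510.21796256 -25.37607051 100.05245927] [-0.12  0.17 -0.33]
True [510.18013966 -25.36741973  95.83856897] [ 0.02 -0.29  7.4 ]
[510.18963985 -25.38145577  95.7819196 ] [ 0.01 -0.25  8.02] 31.8917
```

The punch is on the floor: TCP 95.8 mm puts the foot at about 24 mm, with 8 N and no side force. Release and retreat.

Run:
```python
from h import *
B=np.load('B.npy')
robot.move_gripper(0.45); robot.sleep(.3)
robot.move_linear([*B,230],speed=100); robot.sleep(.3)
cam('scene','s5.png'); w=cam('wrist','w5.png'); print(robot.current_t(),robot.current_contact_force(),robot.current_finger_force())
cv2.imwrite('pics/c5.png',np.vstack([w['img'][60:340,120:520],cv2.imread('pics/s5.png')[130:410,160:560]]))
```

```text
34.7333 [ 0.57733373 -0.34324503 -0.24163526] 0.0
```

View pics/c5.png

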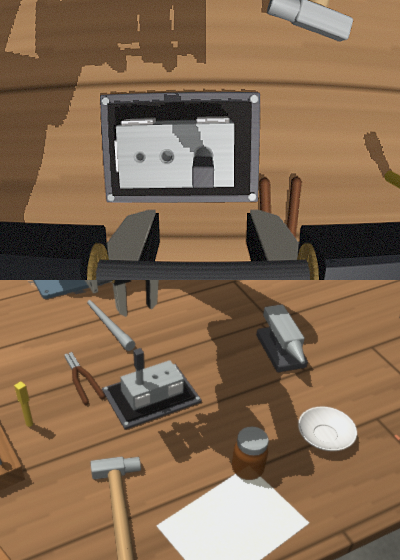

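The punch stands upright in the largest bore (wrist crop (203,165), scene crop (138,365)), the gripper is clear, and everything else is in place.

```bash
python3 -c "
from bench import robot
print(robot.hand_in())"
```

```text
the job is handed in; nothing more can be done
None
```

I handed the job in at about 35 s: the thick punch touched all three pads in order at roughly 2.5–5 N, was lowered to the floor of the largest bore at about 8 N, and was left standing there; the hand-in gave no verdict.

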